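# Lock the dough guide to its rail with the thumbscrew

### The arm

A 7-joint arm with a two-finger parallel gripper is mounted at the origin on the work surface. World frame = base frame: x ahead of the robot, y to its left, z up, the work surface at z = 0. Lengths are in mm, angles in rad, forces in N, time in s.
With the tool pointing down it reaches from about 425 to 925 mm from the base axis. Payload 6.8 kg.
Tool frame: the origin (TCP) lies midway between the tips of the shut fingers; the grasp point (between the pads) lies 19 mm behind it (arm.grip_point_offset is the distance from the TCP to the grasp point, in mm); z points along the fingers, y is the line along which they close (so a half turn about z gives the same grasp; the last joint's range is limited). The gripper opens to 85 mm and grips with 20 to 120 N. Pads are 22 mm wide; open, the fingers measure 114 mm over their backs; the gripper's body (76 mm by 85 mm) begins 54 mm behind the grasp point. The pads swing forward as they close: fully open they stand 13 mm farther back than shut.
Start: joints at [1.186, 0.477, 0.022, 1.555, -0.011, 1.109, -0.083], TCP at [184.472, -649.321, 231.308] pointing down, gripper open.
Joint ranges: [-2.96, 2.96], [-0.34, 2.1], [-1.41, 1.46], [0.24, 2.44], [-1.37, 4.51], [0.17, 1.92], [-2.96, 2.96]. Speed limits (rad/s): [2.39, 2.39, 3.14, 3.14, 3.14, 3.14, 3.14].

### API

Orientations are given as a 3x3 rotation matrix whose columns are the frame's x, y, z axes.
In Python, from plant import readout, snapshot, order, arm gives the robot as it stands.
- The arm moves only by the tool send_rows, never from a script. Its arguments are lists of equal length, an entry for each row: "xyz": the shift along the world's x, y, z in m, a list of three; "turn": the turn about the world's z in rad; "fingers": the finger opening in m, from 0 to 0.0854. A call has 1 to 12 rows; each row shifts and turns the commanded pose from where the row before left it; what a row does not reach is not made up. A row lasts 1/8 s, in which the tool goes at most 62.5 mm and 10.7 degrees, less where a joint would pass 70% of its speed; a pose out of reach is approached as far as the arm can. A call is refused whole if a number of a shift passes 0.0625 or a number of a turn 0.188, either way. A call with a gripper value outside its range is refused whole. The fingers move at their own pace and stop on an object; "squeeze" is the grip in N (left out, the last holds). Time passes only in rows, so rows that do not move let the fingers close. It gives the time, the measured TCP pose, the force, the opening and the grip force at its end, in the units of the state.
- readout.observe(): the state, without advancing time (a new reading comes with each control period).
- snapshot(name): name is "scene" or "top" or "wrist"; returns a dict with "img" (480x640x3 uint8, red, green, blue), "depth" (480x640 float32, mm along the optical axis (not along the pixel's ray), 0 where there is no reading), "fx", "fy", "cx", "cy" (pixels), "D" ([k1, k2, p1, p2, k3] as OpenCV has them; the pictures are not rectified), "world_to_cam" (4x4, takes a point from world to camera coordinates). Camera axes: x right, y down, z forward; pixel columns grow to the right and rows downward; lengths in mm; the calibration is good to about 2 mm. A picture is of the moment at which its call begins.
- order.job_done(): hands the job in; it is judged then, once.
The state is a dict: "t": time; "joint_pos": joint angles; "joint_vel": joint speeds; "joint_torque": joint torques, N m; "position": TCP position; "orientation": TCP orientation; "ft_force": force on the tool from outside, world axes, zero at the start; "torque": the same for the moment, N m; "opening": opening from 0.0 (shut) to 1.0 (fully open); "gripper_force": force on a finger pad.
Only numpy, scipy, OpenCV 4.12 (cv2) and the standard library are available. Lean on these libraries where they do the work, as an engineer would, in place of code of your own. Each camera call takes 0.05 s, during which the arm holds its last target. There are 200 camera calls.

### The job

Lock the dough guide to its rail: stand the thumbscrew in the hole of the guide, slide the guide along the rail until its hole lines up with the hidden hole in the rail and the screw drops in, then press the screw fully home, upright, with its flange down on the guide, and let go. The guide must stay seated on its rail all the time, never lifted off to look for the hole. Leave the loaf tin, the jar and the bowl alone.

Things in the scene. Friction and masses are not known exactly. Their poses are not given: they have to be found in the camera images.
- guide: Dough guide, 0.85 kg: aluminium saddle loose on the rail, with an upright fence board. Origin: on the axis of its hole, at the plate's underside (lies on the rail). y along the rail, x across, z up. Plate 10 mm thick, 90 mm in x, y -75 to +95 mm; skirts reach 25 mm lower. Slides along the rail with 3 to 8 N, side play 1 mm.
- guide_hole (a point): Mouth of the guide's vertical through hole: centre of the top of the square boss (46 x 46 mm) round it, 26 mm above the guide's origin. Hole 13.5 mm in diameter, edge lightly chamfered, 26 mm long through boss and plate. In it the screw leans at most 4 degrees.
- fence (a point): Middle of the fence board's root over the rail: guide frame x 0, y +89, z +10 mm (plate's top). Wooden board, 12 mm thick (guide y 83 to 95), x from -45 to +115 mm, z from 10 to 55 mm. Push on either face, low and over the rail, to slide the guide.
- rail: Aluminium rail fixed to the bench: 420 mm long (y), 60 mm wide (x), 60 mm tall; origin centre of underside, z up. End caps, 64 mm tall, start 149 mm from the middle and stop the guide. Between its cheeks a steel strip, 1 mm lower, has one 14.5 mm hole on the centre line, hidden under the guide all along, within 22 mm either side of the rail's middle: feel for it with the screw.
- thumbscrew: Steel thumbscrew (push fit, no real thread), 120 g, upright in the block at first. Origin: on its axis under the flange; z up to the head, x along the wings. Shank 12 mm thick, 70 mm long, last 6 mm tapering to 7 mm; flange 30 mm wide, 6 mm thick; wings 56 (x) x 12 (y) mm, z 6 to 32 mm.
- screw_tip (a point): Lower end of the shank. In the guide's hole on the strip it stands 59 mm above the bench; over the rail's hole it drops 20 mm on to a stiff plug (the guide then cannot slide on); 6 to 8 N of steady push drives it 23 mm more, to 16 mm above the bench, flange on boss, and it stays. If it leans and binds, grip and straighten it.
- block: Fixed wooden parking block, 80 by 80 by 75 mm tall, with a 15 mm hole, 72 mm deep, in the middle of its top, in which the thumbscrew stands at the start. Origin at the centre of its underside.
- loaf_tin: Bystander: open dark steel loaf tin, 90 by 180 by 70 mm. Origin at the centre of its underside.
- jar: Bystander: jar 80 mm in diameter, 120 mm tall. Origin at the centre of its underside.
- bowl: Bystander: white bowl, 150 mm in diameter, 60 mm tall. Origin at the centre of its underside.
Things that resemble listed ones, but are neither listed nor needed, are in the scene too. Leave any pink look-alike of the guide alone. Several things have the shape of the thumbscrew; the one meant has the colours described above.

How it is judged:
By the outcome, as a careful person would: the job done as asked, in the order asked, and still so for the second after the job is handed in, with the robot touching nothing.
It also fails if it takes over 72 s, if anything falls off the work surface, if the arm or the gripper's body presses on something with over 40 N, if the wrist force passes 120 N, or if a joint passes its speed limit or range.

## Working session

There is one attempt and no reset: what is moved stays moved. The work goes in short steps, Python scripts to look and compute and a tool call to move; the robot and the scene stay as the last step left them, time stands still between calls to the robot, and variables do not carry over. Pictures are saved under pics/ and viewed, at most 10 in all, crops included, and the job is handed in when it is done.

Besides the shell and the picture viewer there is one more tool, called after "Call:" as a command line: name --pt "numbers of a row" for each row, then --argument value for the rest. send_rows: Moves the arm, as the interface text tells. Its arguments: {"type":"object","properties":{"xyz":{"type":"array"},"turn":{"type":"array"},"fingers":{"type":"array"},"squeeze":{"type":"number"}},"required":["xyz","turn","fingers"]}

```bash
mkdir -p pics
cat > h.py <<'E'
import numpy as np, cv2
from plant import readout, snapshot, order, arm
def save(s,n,crop=None,k=1):
    im=s["img"][...,::-1]
    if crop: x0,y0,x1,y1=crop; im=im[y0:y1,x0:x1]
    cv2.imwrite(f"pics/{n}.png",cv2.resize(im,None,fx=k,fy=k,interpolation=cv2.INTER_CUBIC))
def K(s): return np.array([[s["fx"],0,s["cx"]],[0,s["fy"],s["cy"]],[0,0,1.]])
def world(s,u,v,d=None,z=None):
    n=cv2.undistortPoints(np.array([[[u,v]]],float),K(s),np.array(s["D"],float))[0,0]
    T=np.linalg.inv(np.array(s["world_to_cam"])); r=T[:3,:3]@np.array([n[0],n[1],1.]); o=T[:3,3]
    if z is not None: return o+r*(z-o[2])/r[2]
    if d is None:
        p=s["depth"][int(v)-1:int(v)+2,int(u)-1:int(u)+2]; d=np.median(p[p>0])
    return o+r*d
E
python3 - <<'E'
from h import *
import pickle
o=readout.observe(); print(o["t"],o["position"],o["orientation"],o["ft_force"],arm.grip_point_offset)
for n in("top","scene"):
    s=snapshot(n); save(s,n,k=1.25); pickle.dump(s,open(n+".pkl","wb"))
E
```

```text
0.0 [ 184.30486928 -648.74161964  230.33173279] [[ 9.61923936e-01  2.73316609e-01 -6.10617809e-04]
 [ 2.73317261e-01 -9.61922476e-01  1.68080798e-03]
 [-1.27974259e-04 -1.78370181e-03 -9.99998401e-01]] [-0.04580299  0.8211822   0.87650976] 18.700000000000003
```

View pics/top.png

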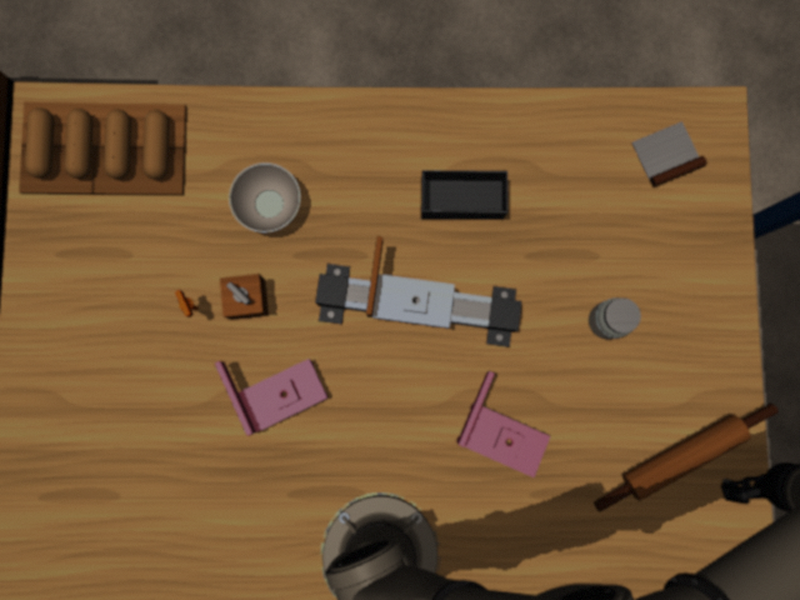

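View pics/scene.png

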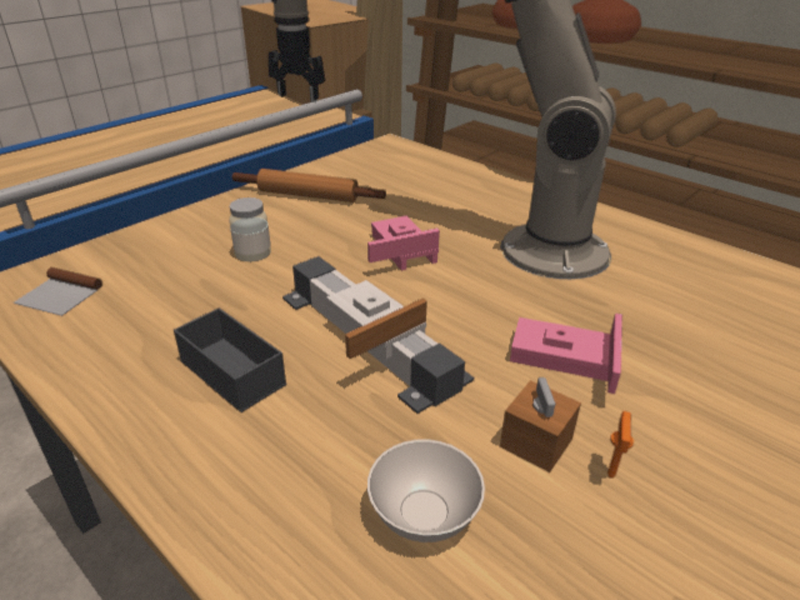

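The top view shows the steel screw in the block at about (240,292), the guide with its hole at about (416,300), the fence at about (377,277), and the rail caps at about (333,290) and (504,310). An orange look-alike screw is at (185,302), and there are two pink guides. I'll enlarge the top view.

Run:
```python
from h import *
import pickle
s=pickle.load(open("top.pkl","rb")); im=s["img"][...,::-1]
a=cv2.resize(im[205:265,170:225],None,fx=8,fy=8,interpolation=cv2.INTER_CUBIC)  # 440x480
b=cv2.resize(im[180:285,245:425],None,fx=4.4,fy=4.4,interpolation=cv2.INTER_CUBIC)
cv2.imwrite("pics/a.png",a);cv2.imwrite("pics/b.png",b)
```

```text
(no output)
```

View pics/a.png

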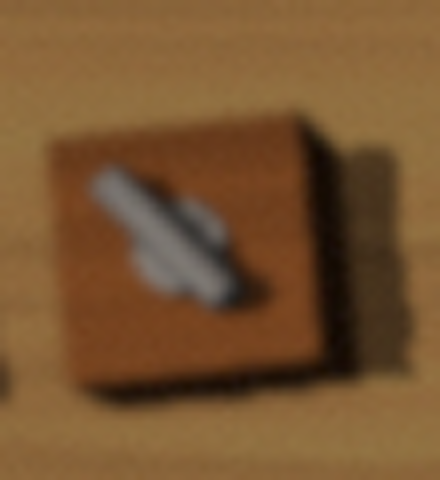

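View pics/b.png

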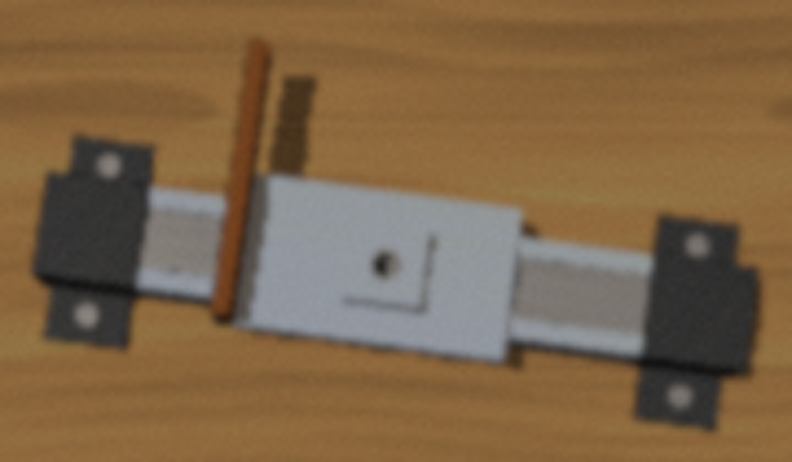

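Run:
```python
from h import *
import pickle
s=pickle.load(open("top.pkl","rb"))
A=lambda x,y,z:world(s,170+x/8-.4,205+y/8-.4,z=z)
B=lambda x,y,z:world(s,245+x/4.4-.4,180+y/4.4-.4,z=z)
p,q=A(105,180,107),A(225,295,107); print("wings",p,q,(p+q)/2,np.linalg.norm(p-q),np.degrees(np.arctan2(*(q-p)[1::-1])))
print("block",[A(x,y,75).round(1) for x,y in((52,140),(300,115),(328,357),(78,385))], np.mean([A(x,y,75) for x,y in((52,140),(300,115),(328,357),(78,385))],0))
print("hole",B(385,264,86))
l,r=B(143,235,64),B(649,308,64);print("caps",l,r,(l+r)/2,np.linalg.norm(l-r),np.degrees(np.arctan2(*(l-r)[1::-1])))
c=[B(x,y,70) for x,y in((272,175),(523,208),(506,362),(240,327))];print("plate",np.round(c,1))
print("fence ends",B(258,42,115),B(222,318,115), B(258,42,115)-B(222,318,115))
print("cam",np.linalg.inv(s["world_to_cam"])[:3,3])
```

```text
wings [538.73711642 303.78741206 107.        ] [502.80503895 265.65329011 107.        ] [520.77107768 284.72035108 107.        ] 52.39585335317014 -133.29705450641907
block [array([556.1, 328.4,  75. ]), array([564.6, 250.2,  75. ]), array([486.9, 239.2,  75. ]), array([477.7, 317.5,  75. ])] [521.30091384 283.81948062  75.        ]
hole [511.42072713 -69.19429694  86.        ]
caps [530.61647566  71.99669069  64.        ] [ 488.85611313 -223.88230856   64.        ] [509.73629439 -75.94280894  64.        ] 298.81149589074886 81.96633796839903
plate [[ 565.6   -3.4   70. ]
 [ 546.7 -150.2   70. ]
 [ 456.4 -139.8   70. ]
 [ 476.2   14.6   70. ]]
fence ends [635.26622031   4.15398061 115.        ] [476.86320922  23.28457704 115.        ] [158.40301109 -19.13059642   0.        ]
cam [ 331.11710385  -35.55323758 1567.11292053]
```

Call:
send_rows --pt "0.034 0.036 0" --pt "0.034 0.036 0" --pt "0.034 0.036 0" --pt "0.034 0.036 0" --pt "0.034 0.036 0" --pt "0.034 0.036 0" --pt "0.034 0.036 0" --pt "0.008 0.057 0" --pt "0.008 0.057 0" --pt "0.008 0.057 0" --pt "0.008 0.057 0" --pt "0.008 0.057 0" --turn '[0.045, 0.045, 0.045, 0.045, 0.045, 0.045, 0.045, 0.045, 0.045, 0.045, 0.045, 0.045]' --fingers '[0.06, 0.06, 0.06, 0.06, 0.06, 0.06, 0.06, 0.06, 0.06, 0.06, 0.06, 0.06]'

```text
t: 1.6
position: [462.3, -110.6, 231.2]
orientation: [[0.684, 0.73, -0.0], [0.73, -0.684, -0.0], [-0.0, 0.0, -1.0]]
ft_force: [2.0, 0.5, -0.5]
opening: 0.704
gripper_force: 0.0
```

Call:
send_rows --pt "0.008 0.057 0" --pt "0.008 0.057 0" --pt "0.008 0.057 0" --pt "0.008 0.057 0" --pt "0.008 0.057 0" --pt "0.008 0.057 0" --pt "0.008 0.057 0" --pt "0 0 0" --pt "0 0 0" --turn '[0, 0, 0, 0, 0, 0, 0, 0, 0]' --fingers '[0.06, 0.06, 0.06, 0.06, 0.06, 0.06, 0.06, 0.06, 0.06]'

```text
t: 2.72
position: [518.2, 286.0, 230.6]
orientation: [[0.684, 0.729, -0.001], [0.729, -0.684, -0.001], [-0.002, 0.0, -1.0]]
ft_force: [0.4, -0.9, -0.1]
opening: 0.703
gripper_force: 0.0
```

Run:
```python
from h import *
import pickle
o=readout.observe(); print(o["t"],o["position"],o["orientation"].__repr__(),o["ft_force"])
s=snapshot("wrist"); save(s,"w1",k=1.25); pickle.dump(s,open("w1.pkl","wb"))
```

```text
2.725 [518.1894461  286.01740207 230.63028535] array([[ 6.84395099e-01,  7.29110592e-01, -1.04581258e-03],
       [ 7.29109598e-01, -6.84395895e-01, -1.20548171e-03],
       [-1.59467932e-03,  6.25137848e-05, -9.99998727e-01]]) [ 0.37847255 -0.85628087 -0.08160847]
```

View pics/w1.png

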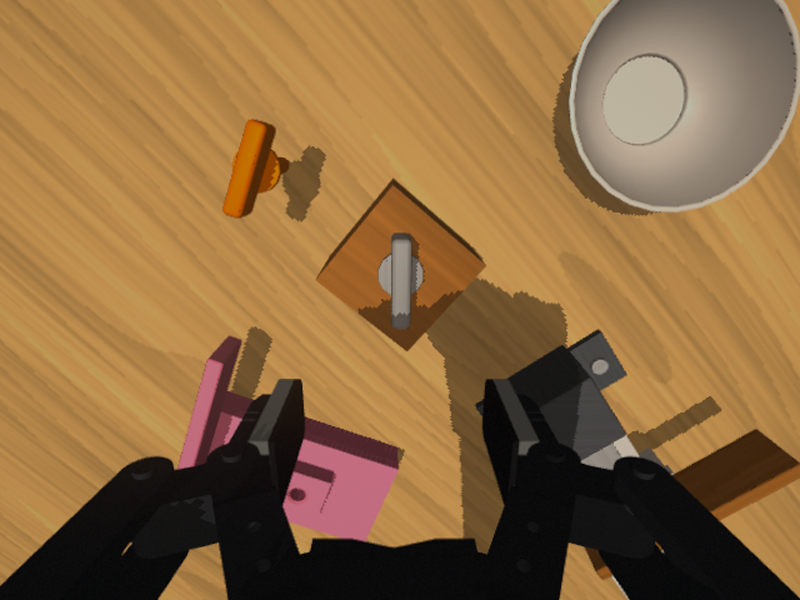

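The wrist view shows the steel screw at the centre of the block. Its wing runs from (401,238) to (401,318), square to the fingers' closing line.

Run:
```python
from h import *
import pickle
s=pickle.load(open("w1.pkl","rb"))
p,q=[world(s,401/1.25-.3,v/1.25-.3,z=107) for v in(235,316)]
print(p,q,(p+q)/2,np.linalg.norm(p-q)); c=world(s,321,278/1.25,z=81);print("flange",c)
print(world(s,320.5,218))
```

```text
[545.46067026 307.14929269 107.        ] [512.05012959 271.20301565 107.        ] [528.75539992 289.17615417 107.        ] 49.07544253733425
flange [523.81951506 282.70989518  81.        ]
[530.17170597 290.68588543 106.27030929]
```

Call:
send_rows --pt "0.006 -0.001 -0.03" --pt "0 0 -0.04" --pt "0 0 -0.04" --pt "0 0 -0.025" --pt "0 0 -0.012" --pt "0 0 0" --pt "0 0 0" --pt "0 0 0" --pt "0 0 0" --pt "0 0 0" --turn '[0, 0, 0, 0, 0, 0, 0, 0, 0, 0]' --fingers '[0.06, 0.06, 0.06, 0.06, 0.06, 0.04, 0.02, 0.005, 0.005, 0.005]' --squeeze 50

```text
t: 4.03
position: [525.3, 286.2, 85.7]
orientation: [[0.685, 0.729, 0.002], [0.729, -0.685, 0.001], [0.002, 0.001, -1.0]]
ft_force: [-1.0, -0.6, 7.3]
opening: 0.129
gripper_force: 49.7
```

Call:
send_rows --pt "0 0 0.02" --pt "0 0 0.04" --pt "0 0 0.04" --pt "0 0 0.04" --pt "-0.0015 -0.044 0" --pt "-0.0015 -0.044 0" --pt "-0.0015 -0.044 0" --pt "-0.0015 -0.044 0" --pt "-0.0015 -0.044 0" --pt "-0.0015 -0.044 0" --pt "-0.0015 -0.044 0" --pt "-0.0015 -0.044 0" --turn '[0, 0, 0, 0, -0.12, -0.12, -0.12, -0.12, -0.12, -0.12, -0.12, -0.12]' --fingers '[0.005, 0.005, 0.005, 0.005, 0.005, 0.005, 0.005, 0.005, 0.005, 0.005, 0.005, 0.005]'

```text
t: 5.52
position: [512.1, -67.4, 225.5]
orientation: [[0.989, -0.146, 0.001], [-0.146, -0.989, 0.0], [0.001, -0.0, -1.0]]
ft_force: [0.4, -0.7, -1.8]
opening: 0.13
gripper_force: 49.4
```

Call:
send_rows --pt "0 0 0" --pt "0 0 0" --turn '[0, 0]' --fingers '[0.005, 0.005]'

```text
t: 5.78
position: [512.5, -65.5, 225.0]
orientation: [[0.99, -0.141, 0.001], [-0.141, -0.99, 0.001], [0.001, -0.001, -1.0]]
ft_force: [0.5, 0.4, -1.4]
opening: 0.129
gripper_force: 49.5
```

Run:
```python
from h import *
import pickle
o=readout.observe(); print(o["t"],o["position"],o["orientation"].__repr__(),o["ft_force"],o["opening"])
s=snapshot("wrist"); save(s,"w2",k=1.25); pickle.dump(s,open("w2.pkl","wb"))
```

```text
5.775 [512.45702261 -65.48034011 225.04305613] array([[ 9.89940008e-01, -1.41486134e-01,  6.73656662e-04],
       [-1.41486567e-01, -9.89939966e-01,  6.44132461e-04],
       [ 5.75743841e-04, -7.32965862e-04, -9.99999566e-01]]) [ 0.50166431  0.43193604 -1.37325903] 0.1294951830799883
```

View pics/w2.png

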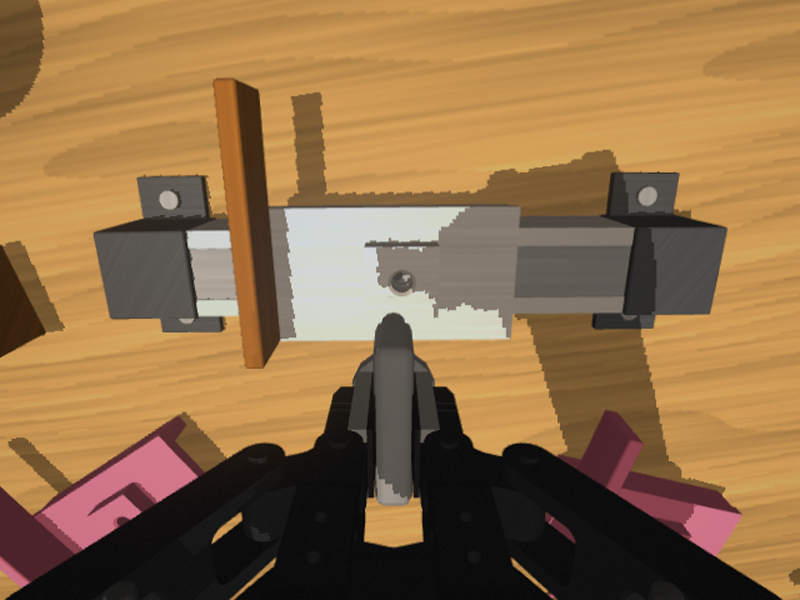

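The wrist view shows the guide hole at (402,282) and the tip of the held screw at (394,318). The rail and fence run straight across the picture.

Run:
```python
from h import *
import pickle
s=pickle.load(open("w2.pkl","rb"))
W=lambda u,v,z:world(s,u/1.25-.1,v/1.25-.1,z=z)
print("hole",W(402,281,86)); print("tip",W(394,322,144.3), W(394,315,144.3))
l=(W(186,231,64)+W(199,317,64))/2; r=(W(635,220,64)+W(627,315,64))/2
l=W(190,270,64); r=W(631,270,64)
print("caps",l,r,(l+r)/2,np.linalg.norm(l-r),np.degrees(np.arctan2(*(l-r)[1::-1])))
T=np.array(s["world_to_cam"]); o=readout.observe()["position"]
def pr(p): return cv2.projectPoints(np.array([p],float),T[:3,:3],T[:3,3],K(s),np.array(s["D"],float))[0][0,0]*1.25
for z in (144.3,214.3,246): print(z,pr([o[0],o[1],z]))
print("camera",np.linalg.inv(T)[:3,3], np.linalg.inv(T)[:3,:3])
save(s,"w2c",(255,200,395,410),2.8)
```

```text
hole [515.11735511 -71.86197258  86.        ]
tip [510.34783057 -66.1574458  144.3       ] [514.08316248 -66.68927294 144.3       ]
caps [536.83632236  68.49075381  64.        ] [ 495.09176565 -224.91799652   64.        ] [515.96404401 -78.21362136  64.        ] 296.36346398534226 81.9026207086414
144.3 [390.76476714 318.16130579]
214.3 [389.53206915 383.66701039]
246 [388.59564975 433.53183741]
camera [592.46819063 -77.87685764 367.18355968] [[-0.14152353 -0.94072204 -0.30824201]
 [-0.98993315  0.13390379  0.04584903]
 [-0.00185642  0.3116277  -0.95020247]]
```

View pics/w2c.png

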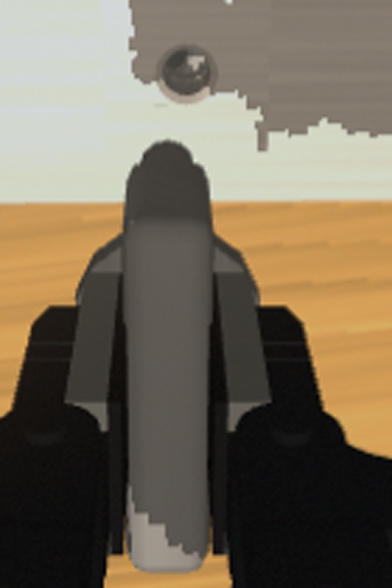

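Run:
```python
from h import *
import pickle
s=pickle.load(open("w2.pkl","rb"))
C=lambda x,y,z:world(s,255+x/2.8-.3,200+y/2.8-.3,z=z)
print("hole",C(187,73,86))
f,n=C(168,222,246.3),C(168,572,246.3); print("wing",f,n,(f+n)/2,np.linalg.norm(f-n))
T=np.array(s["world_to_cam"])
def pr(P): return (cv2.projectPoints(np.array(P,float),T[:3,:3],T[:3,3],K(s),np.array(s["D"],float))[0][:,0]+.3-[255,200])*2.8
a=np.linspace(0,6.28,60)
def out(x,y):
    P=[[x+r*np.cos(t),y+r*np.sin(t),z] for r,z in((3.5,144.3),(6,150.3),(6,170)) for t in a]
    q=pr(P).reshape(3,60,2); return [ (round(k[:,1].min(),1),round(k[:,0].min(),1),round(k[:,0].max(),1)) for k in q]
for x,y in((512.5,-65.5),(510,-66),(515,-66)): print(x,y,out(x,y))
```

```text
hole [514.26186668 -71.73352515  86.        ]
wing [539.98208464 -70.24733217 246.3       ] [486.19677175 -62.57177294 246.3       ] [513.0894282  -66.40955255 246.3       ] 54.33023183921523
512.5 -65.5 [(np.float64(138.8), np.float64(149.4), np.float64(180.4)), (np.float64(137.0), np.float64(137.6), np.float64(192.0)), (np.float64(169.0), np.float64(134.9), np.float64(194.0))]
510 -66 [(np.float64(148.8), np.float64(153.2), np.float64(184.1)), (np.float64(147.3), np.float64(141.6), np.float64(195.7)), (np.float64(180.1), np.float64(139.1), np.float64(198.0))]
515 -66 [(np.float64(128.1), np.float64(150.0), np.float64(181.0)), (np.float64(126.0), np.float64(138.2), np.float64(192.7)), (np.float64(157.1), np.float64(135.4), np.float64(194.8))]
```

Call:
send_rows --pt "0.0022 -0.0057 0" --pt "0 0 -0.02" --pt "0 0 -0.02" --pt "0 0 -0.012" --pt "0 0 0" --pt "0 0 -0.004" --pt "0 0 -0.004" --pt "0 0 -0.004" --pt "0 0 0" --turn '[0, 0, 0, 0, 0, 0, 0, 0, 0]' --fingers '[0.005, 0.005, 0.005, 0.005, 0.005, 0.005, 0.005, 0.005, 0.005]'

```text
t: 6.95
position: [514.5, -72.0, 160.1]
orientation: [[0.99, -0.143, -0.0], [-0.143, -0.99, 0.0], [-0.0, 0.0, -1.0]]
ft_force: [0.2, -0.6, -1.2]
opening: 0.13
gripper_force: 49.4
```

Call:
send_rows --pt "0 0 -0.005" --pt "0 0 -0.005" --pt "0 0 -0.005" --pt "0 0 -0.003" --pt "0 0 0" --turn '[0, 0, 0, 0, 0]' --fingers '[0.005, 0.005, 0.005, 0.005, 0.005]'

```text
t: 7.58
position: [514.5, -72.0, 142.0]
orientation: [[0.99, -0.143, -0.0], [-0.143, -0.99, 0.0], [-0.0, -0.0, -1.0]]
ft_force: [0.0, 1.1, -1.9]
opening: 0.126
gripper_force: 49.4
```

Call:
send_rows --pt "0 0 0" --pt "0 0 0" --pt "0 0 0" --pt "0 0 0.02" --pt "0 0 0.03" --pt "0.0062 0.044 0.005" --pt "0.0062 0.044 0" --pt "0 0 0" --pt "0 0 0" --turn '[0, 0, 0, 0, 0, 0, 0, 0, 0]' --fingers '[0.03, 0.045, 0.045, 0.045, 0.045, 0.045, 0.045, 0.045, 0.045]'

```text
t: 8.7
position: [526.9, 15.4, 197.2]
orientation: [[0.99, -0.143, -0.0], [-0.143, -0.99, -0.001], [-0.0, 0.001, -1.0]]
ft_force: [-0.7, 0.4, -0.7]
opening: 0.525
gripper_force: 0.0
```

Run:
```python
from h import *
import pickle
o=readout.observe(); print(o["t"],o["position"],o["ft_force"],o["opening"])
s=snapshot("wrist"); save(s,"w3",k=1.25); pickle.dump(s,open("w3.pkl","wb"))
```

```text
8.7 [526.94144895  15.38839706 197.22223774] [-0.71794032  0.35785612 -0.70858766] 0.5253942619377522
```

View pics/w3.png

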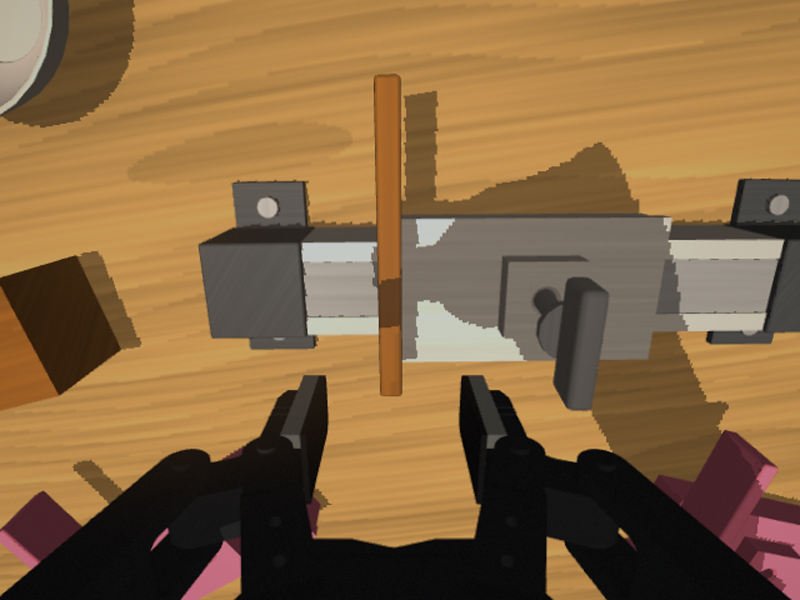

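The screw stands in the guide hole and the fence at (388,330) lies between the open fingers.

Call:
send_rows --pt "0 0 -0.03" --pt "0 0 -0.035" --pt "0 0 -0.03" --pt "0 0 -0.015" --pt "0 0 -0.004" --pt "0 0 0" --pt "0 0 0" --pt "0 0 0" --turn '[0, 0, 0, 0, 0, 0, 0, 0]' --fingers '[0.045, 0.045, 0.045, 0.045, 0.03, 0.02, 0.017, 0.017]' --squeeze 20

```text
t: 9.75
position: [527.6, 16.1, 84.1]
orientation: [[0.99, -0.143, 0.001], [-0.143, -0.99, 0.0], [0.001, -0.0, -1.0]]
ft_force: [0.2, 0.4, -0.1]
opening: 0.201
gripper_force: 0.0
```

Call:
send_rows --pt "0.0002 0.0015 0" --pt "0.0002 0.0015 0" --pt "0.0002 0.0015 0" --pt "0.0002 0.0015 0" --pt "0.0002 0.0015 0" --pt "0.0002 0.0015 0" --turn '[0, 0, 0, 0, 0, 0]' --fingers '[0.017, 0.017, 0.017, 0.017, 0.017, 0.017]'

```text
t: 10.5
position: [528.1, 22.2, 83.4]
orientation: [[0.989, -0.145, -0.001], [-0.145, -0.989, -0.003], [-0.0, 0.003, -1.0]]
ft_force: [-1.4, -7.5, 3.6]
opening: 0.2
gripper_force: 4.0
```

Call:
send_rows --pt "0.0002 0.0013 0" --pt "0.0002 0.0013 0" --pt "0.0002 0.0013 0" --pt "0.0002 0.0013 0" --pt "0.0002 0.0013 0" --pt "0.0002 0.0013 0" --turn '[0, 0, 0, 0, 0, 0]' --fingers '[0.017, 0.017, 0.017, 0.017, 0.017, 0.017]'

```text
t: 11.25
position: [529.2, 28.9, 83.4]
orientation: [[0.989, -0.146, -0.001], [-0.146, -0.989, -0.004], [-0.001, 0.005, -1.0]]
ft_force: [-1.6, -10.9, 5.8]
opening: 0.197
gripper_force: 5.7
```

Call:
send_rows --pt "0.0002 0.0013 0" --pt "0.0002 0.0013 0" --pt "0.0002 0.0013 0" --pt "0.0002 0.0013 0" --pt "0.0002 0.0013 0" --pt "0.0002 0.0013 0" --turn '[0, 0, 0, 0, 0, 0]' --fingers '[0.017, 0.017, 0.017, 0.017, 0.017, 0.017]'

```text
t: 12.0
position: [529.4, 30.0, 83.3]
orientation: [[0.989, -0.15, -0.004], [-0.15, -0.989, -0.012], [-0.002, 0.013, -1.0]]
ft_force: [-4.3, -27.7, 13.0]
opening: 0.199
gripper_force: 14.0
```

Run:
```python
from h import *
o=readout.observe(); print(o["t"],o["position"],o["ft_force"])
s=snapshot("wrist"); save(s,"w4",k=1.25)
```

```text
12.0 [529.37062869  29.9596619   83.32635557] [ -4.27624081 -27.6870341   13.02346005]
```

View pics/w4.png

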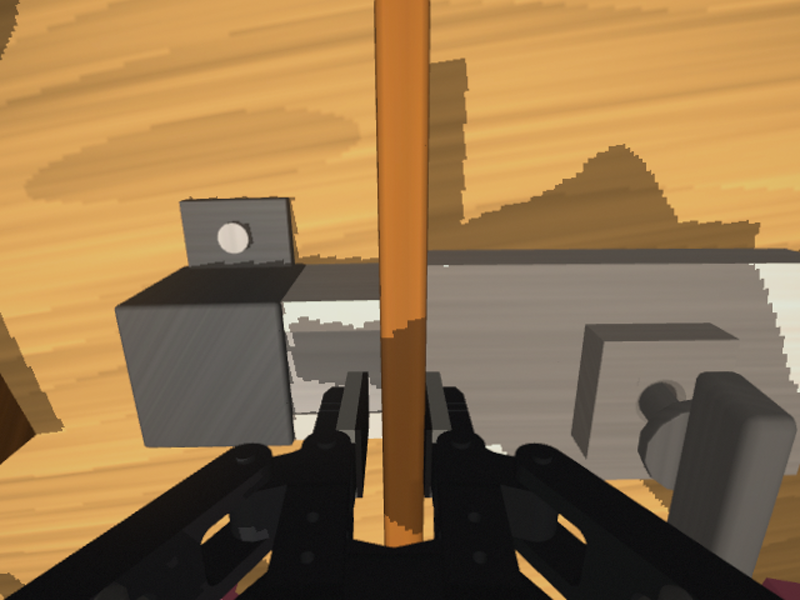

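The guide has stopped hard at 28 N. I'll relax the push, then check the screw's height by depth.

Call:
send_rows --pt "-0.0006 -0.004 0" --pt "-0.0006 -0.004 0" --pt "-0.0003 -0.0025 0" --pt "0 0 0" --turn '[0, 0, 0, 0]' --fingers '[0.017, 0.017, 0.022, 0.022]'

```text
t: 12.55
position: [529.2, 30.7, 83.3]
orientation: [[0.99, -0.142, 0.0], [-0.142, -0.99, 0.001], [-0.0, -0.001, -1.0]]
ft_force: [-0.1, 0.3, 0.9]
opening: 0.252
gripper_force: 0.0
```

Run:
```python
from h import *
o=readout.observe(); print(o["t"],o["position"],o["ft_force"])
s=snapshot("wrist")
for u,v in((730,400),(715,450),(700,500),(665,455),(650,470),(620,400)): print(u,v,world(s,u/1.25,v/1.25))
```

```text
12.55 [529.15049519  30.71306536  83.25358137] [-0.0828397   0.29708708  0.91904723]
730 400 [539.99613427 -55.79984937 125.14214441]
715 450 [524.75659741 -54.01747025 124.0773192 ]
700 500 [507.77283445 -52.13214728 122.89553092]
665 455 [515.63574027 -47.66923575 112.38002268]
650 470 [473.91997833 -66.80545408  69.710342  ]
620 400 [518.63120924 -46.5827405   85.68275864]
```

The screw has dropped about 20 mm, with the flange top now at roughly 112. I'll go above it and fit the wing from the depth image.

Call:
send_rows --pt "0 0 0.01" --pt "0 0 0.04" --pt "0 0 0.05" --pt "0 0 0.045" --pt "-0.004 -0.03 0" --pt "-0.004 -0.03 0" --pt "-0.004 -0.028 0" --pt "0 0 0" --pt "0 0 0" --turn '[0, 0, 0, 0, 0, 0, 0, 0, 0]' --fingers '[0.03, 0.045, 0.05, 0.05, 0.05, 0.05, 0.05, 0.05, 0.05]'

```text
t: 13.72
position: [517.4, -56.9, 228.8]
orientation: [[0.99, -0.142, 0.001], [-0.142, -0.99, 0.001], [0.001, -0.001, -1.0]]
ft_force: [0.2, -1.1, 0.9]
opening: 0.587
gripper_force: 0.0
```

Run:
```python
from h import *
import pickle
o=readout.observe(); print(o["t"],o["position"],o["ft_force"],o["opening"])
s=snapshot("wrist"); save(s,"w5",k=1.25); pickle.dump(s,open("w5.pkl","wb"))
P=np.array([world(s,u,v,d=s["depth"][v,u]) for v in range(120,400,2) for u in range(200,440,2) if s["depth"][v,u]>0])
m=(abs(P[:,0]-518)<45)&(abs(P[:,1]+57)<45)&(P[:,2]>100)&(P[:,2]<165); Q=P[m]; print(np.histogram(Q[:,2],bins=range(100,166,5)))
t=Q[Q[:,2]>Q[:,2].max()-8]; t=Q[Q[:,2]>132]; print(len(t),np.median(t[:,2]),cv2.minAreaRect(t[:,:2].astype(np.float32)))
b=P[(abs(P[:,2]-86)<2)&(abs(P[:,0]-518)<45)&(abs(P[:,1]+57)<45)]; print(cv2.minAreaRect(b[:,:2].astype(np.float32)),np.median(b[:,2]))
```

```text
13.725 [517.36436536 -56.85649039 228.76801528] [ 0.19578103 -1.11902443  0.92071917] 0.5869267308338545
(array([  0,   3, 126,  12,  12,  14,  20, 332,  15,   0,   0,   0,   0]), array([100, 105, 110, 115, 120, 125, 130, 135, 140, 145, 150, 155, 160,
       165]))
362 138.42486637863038 ((514.5660400390625, -58.19357681274414), (12.216012954711914, 54.59586715698242), 84.52677917480469)
((514.950439453125, -62.22614669799805), (46.01041030883789, 45.143924713134766), 82.09839630126953) 85.45663576226073
```

View pics/w5.png

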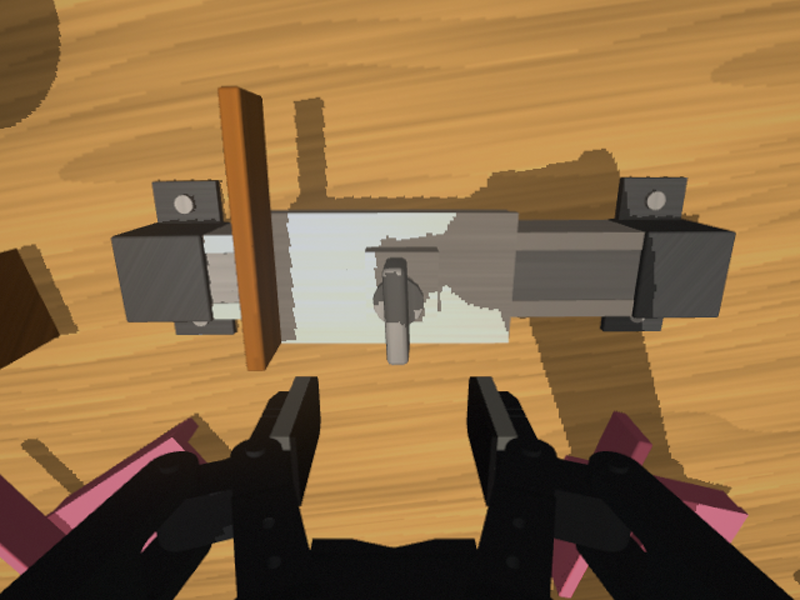

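The screw at (397,300) stands in the boss, leaning about 4 degrees towards the fence. I'll grip it centred on the hole axis so that the pads straighten it.

Call:
send_rows --pt "-0.0024 -0.0053 -0.02" --pt "0 0 -0.03" --pt "0 0 -0.03" --pt "0 0 -0.02" --pt "0 0 -0.0075" --pt "0 0 0" --pt "0 0 0" --pt "0 0 0" --pt "0 0 0" --pt "0 0 0" --turn '[0, 0, 0, 0, 0, 0, 0, 0, 0, 0]' --fingers '[0.05, 0.05, 0.05, 0.05, 0.05, 0.035, 0.02, 0.005, 0.005, 0.005]' --squeeze 60

```text
t: 15.02
position: [515.8, -62.9, 121.9]
orientation: [[0.99, -0.143, 0.002], [-0.143, -0.99, 0.0], [0.002, -0.001, -1.0]]
ft_force: [-0.3, 1.2, 6.4]
opening: 0.12
gripper_force: 61.0
```

Call:
send_rows --pt "0 0 -0.002" --pt "0 0 -0.002" --pt "0 0 -0.002" --pt "0 0 -0.002" --pt "0 0 -0.002" --pt "0 0 -0.002" --pt "0 0 -0.002" --pt "0 0 -0.002" --pt "0 0 -0.002" --turn '[0, 0, 0, 0, 0, 0, 0, 0, 0]' --fingers '[0.005, 0.005, 0.005, 0.005, 0.005, 0.005, 0.005, 0.005, 0.005]'

```text
t: 16.15
position: [516.4, -63.0, 104.6]
orientation: [[0.99, -0.143, 0.003], [-0.143, -0.99, -0.0], [0.003, -0.0, -1.0]]
ft_force: [-1.0, 2.0, 12.9]
opening: 0.121
gripper_force: 61.8
```

Call:
send_rows --pt "0 0 -0.002" --pt "0 0 -0.002" --pt "0 0 -0.002" --pt "0 0 -0.002" --pt "0 0 -0.002" --pt "0 0 0" --pt "0 0 0" --turn '[0, 0, 0, 0, 0, 0, 0]' --fingers '[0.005, 0.005, 0.005, 0.005, 0.005, 0.005, 0.005]'

```text
t: 17.02
position: [517.8, -63.2, 99.7]
orientation: [[0.99, -0.143, 0.007], [-0.143, -0.99, -0.002], [0.007, 0.001, -1.0]]
ft_force: [-17.0, 0.7, 62.2]
opening: 0.126
gripper_force: 69.8
```

Call:
send_rows --pt "0 0 0.003" --pt "0 0 0.002" --pt "0 0 0" --pt "0 0 0" --pt "0 0 0" --turn '[0, 0, 0, 0, 0]' --fingers '[0.005, 0.005, 0.02, 0.05, 0.05]'

```text
t: 17.65
position: [514.1, -63.4, 97.2]
orientation: [[0.99, -0.143, -0.002], [-0.143, -0.99, -0.0], [-0.002, 0.0, -1.0]]
ft_force: [0.1, -0.0, 0.2]
opening: 0.584
gripper_force: 0.0
```

Call:
send_rows --pt "0 0 0.01" --pt "0 0 0.04" --pt "0 0 0.045" --pt "0 0 0.04" --pt "0 0 0" --pt "0 0 0" --turn '[0, 0, 0, 0, 0, 0]' --fingers '[0.05, 0.05, 0.05, 0.05, 0.05, 0.05]'

```text
t: 18.4
position: [514.3, -63.3, 232.7]
orientation: [[0.99, -0.143, -0.0], [-0.143, -0.99, -0.0], [-0.0, 0.0, -1.0]]
ft_force: [-0.2, -0.2, -0.6]
opening: 0.587
gripper_force: 0.0
```

Run:
```python
from h import *
o=readout.observe(); print(o["t"],o["position"],o["ft_force"],o["opening"])
s=snapshot("wrist"); save(s,"w6",k=1.25)
P=np.array([world(s,u,v,d=s["depth"][v,u]) for v in range(120,400,2) for u in range(200,440,2) if s["depth"][v,u]>0])
P=P[(abs(P[:,0]-515)<40)&(abs(P[:,1]+62)<40)]
print(np.histogram(P[:,2],bins=range(60,150,3)))
t=P[(P[:,2]>112)&(P[:,2]<150)]; print(len(t),np.median(t[:,2]),cv2.minAreaRect(t[:,:2].astype(np.float32)))
A=np.c_[t[:,:2]-t[:,:2].mean(0),np.ones(len(t))]; print("top plane slope",np.linalg.lstsq(A,t[:,2],rcond=None)[0])
f=P[(P[:,2]>89.5)&(P[:,2]<96)]; print("flange",len(f),f.min(0),f.max(0),np.median(f[:,2]))
b=P[(abs(P[:,2]-86)<2)]; print(cv2.minAreaRect(b[:,:2].astype(np.float32)),np.median(b[:,2]))
p=P[(abs(P[:,2]-70)<3)]; print("plate",np.median(p[:,2]))
```

```text
18.4 [514.33682674 -63.26797564 232.6551033 ] [-0.17886005 -0.16421223 -0.56694746] 0.5868307493937707
(array([  0,   0, 347, 939,  11,   0,  18,   9, 431,  11, 120,   8,   3,
         1,   5,   1,   7,   0, 121, 173,   0,   0,   0,   0,   0,   0,
         0,   0,   0]), array([ 60,  63,  66,  69,  72,  75,  78,  81,  84,  87,  90,  93,  96,
        99, 102, 105, 108, 111, 114, 117, 120, 123, 126, 129, 132, 135,
       138, 141, 144, 147]))
294 117.25344401625793 ((514.7162475585938, -63.41344451904297), (11.309609413146973, 54.48478317260742), 81.30474090576172)
top plane slope [-6.41349388e-03 -6.36530154e-02  1.17124869e+02]
flange 130 [500.2096394  -77.94957938  89.88155992] [542.17993181 -49.01401314  95.77069466] 91.59319347606689
((514.8081665039062, -62.75885009765625), (45.93989944458008, 45.61298370361328), 81.8321304321289) 85.4625082765865
plate 69.42416603845095
```

The flange top is 6 mm above the boss and the wing top 32 mm above it. The wing is centred on the hole, so the screw is home and upright, and the gripper is clear.

```bash
python3 -c "
from plant import order; print(order.job_done())"
```

```text
the job is handed in; nothing more can be done
None
```

The guide is locked to its rail and the job is handed in: by wrist-camera depth the thumbscrew is fully home and upright, its flange on the boss, and the gripper is clear, at 18.4 s of the 72 s limit; the hand-in gave no verdict.

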